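Purge the dosing manifold and set its wheel valve two turns open

TASK

Set up the dosing manifold: first swing its sprung purge lever all the way over to its stop and let it spring back. Then turn the blue wheel valve by its crank handle clockwise until it is fully closed against its stop, and back it off exactly two full turns. Finish with the crank handle still gripped between the fingers, holding it still at that setting (do not let go), and leave the cup, weight, bottle and beaker beside the manifold where they stand.

Things in the scene. Friction and masses are not known exactly. Their poses are not given: they have to be found in the camera images.
- manifold: the fixed dosing manifold: a dark steel base plate 100 x 290 x 10 mm with an aluminium block (52 x 250 mm, top at 50 mm) on it, brass hose barbs at both ends. Origin: centre of the plate's underside, on the table. x axis: across the plate, away from the robot at yaw 0; y axis: along the plate, toward the wheel valve; z up. The wheel axis is at y = +80 mm, the lever pivot at y = -90 mm (both x = 0).
- wheel_axis (a point): point on the vertical axis of the wheel valve, 143 mm above the table, level with the middle of the crank handle (fixed to the manifold). The horizontal blue wheel (51 mm outer radius, its rim 100 to 112 mm above the table, hub top at 118 mm) turns below it.
- handle_grip (a point): centre of the upright crank handle on the wheel's rim, 143 mm above the table: an orange round spinner 20 mm in diameter, from 117 to 164 mm above the table, which spins freely on its own pin, so that the fingers can hold it at a constant yaw while they carry it round. It runs on a circle of radius 45 mm about wheel_axis.
- valve_wheel (a joint): angle of the wheel valve in rad: 0 = fully closed at its firm stop, grows as it is opened (counter-clockwise from above); 6.283 a turn, range 0 to 20. It starts half a turn to one and a half turns open. Seen from above, the handle stands in the direction of the manifold's x axis at 0 and turns counter-clockwise from there with the joint. It stays where it is left; friction takes about 2 N at the handle.
- lever_post (a point): centre of the red upright post at the end of the purge lever, 107 mm above the table: 12 mm in diameter, from 84 to 126 mm above the table (below it the steel lever arm, top at 84 mm). It moves on a circle of radius 55 mm about lever_pivot.
- lever_pivot (a point): point on the vertical pivot axis of the purge lever, level with lever_post (fixed to the manifold).
- purge_lever (a joint): angle of the purge lever in rad: 0 = at rest, 1.0 = at its stop; grows counter-clockwise from above. At 0 the arm points from the pivot along the manifold's -x axis, turned 0.5 rad toward the wheel; at 1.0 it is 0.5 rad past -x, away from the wheel. A spring (about 1 N at the post at rest, 2.5 N at the stop) returns it when released.
- sample_cup_0: white sample cup with red lid, 60 mm wide, 54 mm high, standing in front of the manifold; origin: centre of its underside. Leave it alone.
- weight_0: brass-coloured calibration weight, 32 mm wide, 34 mm high, standing in front of the manifold; origin: centre of its underside. Leave it alone.
- bottle_oil: small amber bottle with black cap, 52 mm wide, 109 mm high, standing behind the manifold; origin: centre of its underside. Leave it alone.
- beaker_small: small translucent beaker, 63 mm wide, 70 mm high, standing behind the manifold; origin: centre of its underside. Leave it alone.

How it is judged (in metres and radians):
On the way, in this order (a step that is already met when the one before it is completed fails the run):
1. the purge lever is swung to its stop (value of joint purge_lever above 0.95 rad), for 0.05 s.
2. the purge lever is released and has sprung back (value of joint purge_lever below 0.06 rad and contact force between the fingers and purge_lever below 0.1 N), for 0.2 s.
3. the wheel valve is closed against its stop (value of joint valve_wheel below 0.06 rad), for 0.1 s.
At the end, for the whole second after the job is handed in: wheel two turns open from its stop (12.57 rad within 0.25) and still, crank handle gripped between the fingers (over 3 N, grasp point within 15 mm of its axis and 30 mm of its centre), purge lever back at rest (under 0.06 rad), cup, weight, bottle and beaker within 15 mm of their start (value of joint valve_wheel between 12.316 and 12.816 rad and velocity of joint valve_wheel between -0.1 and 0.1 rad/s and contact force between the fingers and valve_wheel above 3 N and horizontal distance between the grasp point and handle_grip below 0.015 m and distance between the grasp point and handle_grip below 0.03 m and value of joint purge_lever below 0.06 rad and distance of each of sample_cup_0, weight_0, bottle_oil, beaker_small from where it was at the start of the episode below 0.015 m); the arm keeps its last pose, push and grip.
It fails at once if the cup, weight, bottle or beaker is shoved or tipped over (distance of any of sample_cup_0, weight_0, bottle_oil, beaker_small from where it was at the start of the episode above 0.015 m or angle between any of sample_cup_0, weight_0, bottle_oil, beaker_small's own z axis and vertical above 0.4 rad).
It also fails if it takes over 72 s, if anything falls off the work surface, if the arm or the gripper's body presses on something with over 40 N, if the wrist force passes 120 N, or if a joint passes its speed limit or range.

ROBOT

A 6-joint arm with a two-finger parallel gripper is mounted at the origin on a cart in front of the work surface, level with it; the furniture and walls round the work are solid. World frame = base frame: x ahead of the robot, y to its left, z up, the work surface at z = 0. Lengths are in m, angles in degrees, forces in N, time in s.
With the tool pointing down it reaches from about 0.325 to 0.775 m from the base axis. Payload 5.5 kg.
Tool frame: the origin (TCP) lies at the centre of the arm's flange, where the gripper is bolted on; the fingertips stand 182 mm ahead of it and the grasp point (between the pads) lies 163 mm ahead of it; z points along the fingers, y is the line along which they close (so a half turn about z gives the same grasp; the last joint's range is limited). The gripper opens to 88 mm and grips with 3 to 60 N. Pads are 20 mm wide; open, the fingers measure 115 mm over their backs; the gripper's body (75 mm by 178 mm) begins 61 mm behind the grasp point.
Start: joints at [73.929, 5.22, 70.514, -0, 104.267, -3.249], TCP at [0.133, 0.585, 0.405] pointing down, gripper open.
Joint ranges: [-164.24, 164.24], [-49.07, 125.15], [9.68, 141.18], [-86.29, 266.29], [3.28, 154.24], [-151.56, 151.56]. Speed limits (degrees/s): [147.25, 147.25, 172.46, 180, 180, 180].

INTERFACE

Orientations are given as [roll, pitch, yaw] about the fixed x, y, z axes, in that order (R = Rz(yaw) Ry(pitch) Rx(roll)).
In Python, from station import r gives the robot as it stands. The module is installed in compiled form; this text tells all that it offers. Calls block until the motion is done:
- r.reach(position, orientation): joint-space move of the TCP to a pose.
- r.servo_line(position, rotation=None, speed=0.15): straight line of the TCP; rotation=None keeps the orientation; speed is the mean speed in m/s.
- r.move_joints(angles): joint-space move.
- r.let_go() and r.grab(squeeze=None): open the fingers fully, or close them until they stop; squeeze is the grip in N (None keeps the last).
- r.wait(seconds).
- r.inverse_kinematics(position, orientation): joint angles nearest the present ones, or None.
- r.sense(): the state.
- r.snapshot(name): name is "side" or "top"; returns a dict with "frame" (400x640x3 uint8, red, green, blue), "fx", "fy", "cx", "cy" (pixels), "R" (3x3) and "t" (3): a world point X has camera coordinates R X + t. Camera axes: x right, y down, z forward; pixel columns grow to the right and rows downward; lengths in m; the calibration is good to about 2 mm. A picture is of the moment at which its call begins. There is no depth.
A pose or a line that the arm cannot do raises r.IKError and nothing moves.
- r.hand_in(): hands the job in; it is judged then, once.
The state is a dict: "clock": time; "joints": joint angles; "joint_vel": joint speeds; "joint_torque": joint torques, N m; "tcp_pos": TCP position; "orientation": TCP orientation; "contact_force": force on the tool from outside, world axes, zero at the start; "torque": the same for the moment, N m; "opening": finger opening in m; "gripper_force": force on a finger pad.
Only numpy, scipy, OpenCV 4.12 (cv2) and the standard library are available. Lean on these libraries where they do the work, as an engineer would, in place of code of your own. Each camera call takes 0.05 s, during which the arm holds its last target. There are 200 camera calls.

## Working session

There is one attempt and no reset: what is moved stays moved. The work goes in short steps, each a Python script; the robot and the scene stay as the last script left them, time stands still between calls to the robot, and variables do not carry over. Pictures are saved under pics/ and viewed, at most 10 in all, crops included, and the job is handed in when it is done.

```bash
mkdir -p pics
python3 - <<'E'
from station import r
import cv2,pickle
for n in("top","side"):
    s=r.snapshot(n); pickle.dump(s,open(n+'.pkl','wb')); cv2.imwrite(f'pics/{n}0.png',s['frame'][:,:,::-1])
    print(n,s['fx'],s['cx'],s['cy'],s['R'],s['t'])
print(r.sense())
E
```

```text
top 475.2660107607837 325.8684322847826 206.45550382686335 [[-0.00229491 -0.99990621 -0.01350204]
 [-0.99123965  0.00405763 -0.13201323]
 [ 0.13205564  0.0130808  -0.99115599]] [0.09967829 0.58717461 1.08484895]
side 438.44220265358524 319.1172953515036 203.79312751073624 [[ 0.98731637 -0.15691599  0.02416098]
 [-0.05199083 -0.46334028 -0.88465402]
 [ 0.15001112  0.87217725 -0.46562163]] [-0.54248111  0.14842099  0.72717986]
{'clock': 0.1, 'joints': array([ 7.39273889e+01,  5.25696441e+00,  7.05740992e+01, -1.25553969e-04,
        1.04266428e+02, -3.24898189e+00]), 'joint_vel': array([ 0.04946833, -0.10467763, -0.11545164, -0.00194713,  0.02927351,
        0.05755926]), 'joint_torque': array([ 2.38516070e-03, -4.47858310e+01, -4.07568061e+01,  7.00451620e-02,
        2.84318975e-02, -1.23071250e-04]), 'tcp_pos': array([0.13318858, 0.58507844, 0.40364749]), 'orientation': array([-1.79902658e+02, -5.40381662e-03,  1.67176335e+02]), 'contact_force': array([0.52498932, 0.90866296, 0.34512739]), 'torque': array([ 0.04840933, -0.04770397, -0.04102653]), 'gripper_force': 0.0, 'opening': 0.08775646307977274}
```

View pics/top0.png

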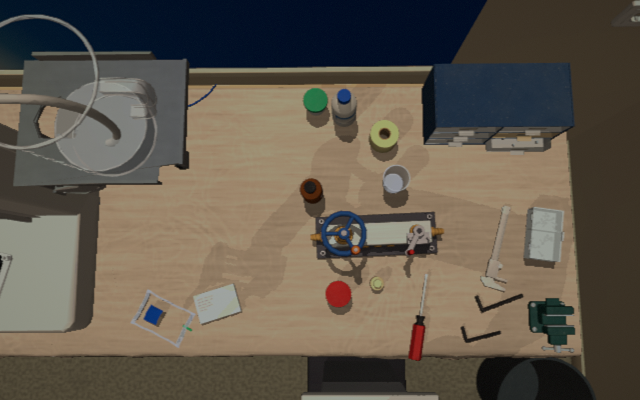

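View pics/side0.png

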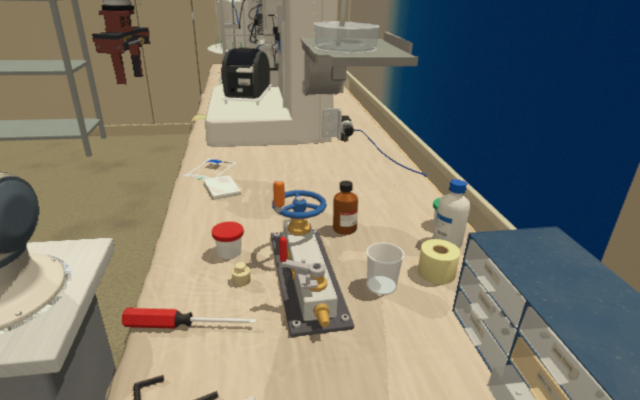

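The top picture shows the wheel hub near (344,234), the handle near (356,250), the lever pivot near (420,231) and the post near (410,252). The cup is at (339,294), the weight at (377,284), the bottle at (312,190) and the beaker at (395,180). I'll enlarge both views.

Run:
```python
import cv2
a=cv2.imread('pics/top0.png')[200:275,300:450];cv2.imwrite('pics/top1.png',cv2.resize(a,None,fx=5,fy=5,interpolation=cv2.INTER_CUBIC))
a=cv2.imread('pics/side0.png')[170:335,220:420];cv2.imwrite('pics/side1.png',cv2.resize(a,None,fx=3.6,fy=3.6,interpolation=cv2.INTER_CUBIC))
```

```text
(no output)
```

View pics/top1.png

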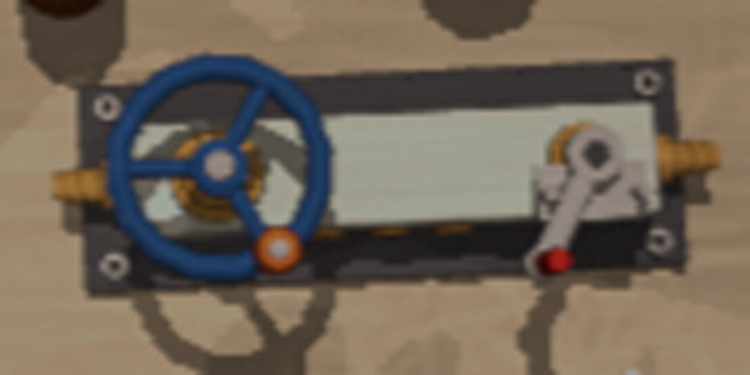

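View pics/side1.png

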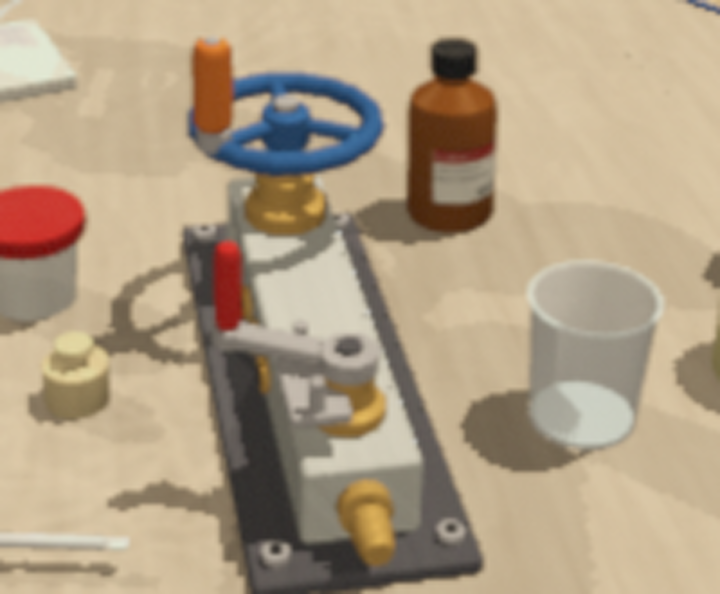

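The enlarged views give the plate corners in the top crop at (80,87), (672,60), (686,266) and (90,295). The hub is at (218,163), the handle top at (281,249) and the post top at (555,261). In the side crop, the hub is at (288,100), the handle top at (212,42) and the post top at (228,245), with near corners at (482,563) and (255,590).

```bash
cat > geo.py <<'E'
import numpy as np,pickle
from scipy.optimize import least_squares
S={n:pickle.load(open(n+'.pkl','rb')) for n in('top','side')}
def proj(s,X):
    c=s['R']@X+s['t']; return np.array([s['fx']*c[0]/c[2]+s['cx'],s['fy']*c[1]/c[2]+s['cy']])
def world(p,l):
    c,s=np.cos(p[2]),np.sin(p[2]); return np.array([p[0]+c*l[0]-s*l[1],p[1]+s*l[0]+c*l[1],l[2]])
def handle(th,z): return [.045*np.cos(th),.08+.045*np.sin(th),z]
def post(q,z):
    a=np.pi-.5+q; return [.055*np.cos(a),-.09+.055*np.sin(a),z]
E
cat > fit.py <<'E'
from geo import *
T=lambda u,v:((u+.5)/5-.5+300,(v+.5)/5-.5+200); D=lambda u,v:((u+.5)/3.6-.5+220,(v+.5)/3.6-.5+170)
obs=[('top',T(80,87),(.05,.145,.01)),('top',T(672,60),(.05,-.145,.01)),('top',T(686,266),(-.05,-.145,.01)),('top',T(90,295),(-.05,.145,.01)),
('top',T(218,163),(0,.08,.118)),('top',T(281,249),'h'),('top',T(555,261),'p'),
('side',D(288,100),(0,.08,.118)),('side',D(482,563),(.05,-.145,.01)),('side',D(255,590),(-.05,-.145,.01)),('side',D(212,42),'h'),('side',D(228,245),'p')]
def res(p):
    o=[]
    for n,uv,l in obs:
        l=handle(p[3],.164) if l=='h' else post(0,.126) if l=='p' else l
        o.append(proj(S[n],world(p,l))-uv)
    return np.array(o).ravel()
print([(sol:=least_squares(res,[.5,0,0,t],loss='soft_l1')).cost for t in(-2,)])
p=sol.x; print(p, np.degrees(p[2:])); print(res(p).reshape(-1,2).round(1))
np.save('p.npy',p)
for l in((0,.08,.143),handle(p[3],.143),(0,-.09,.107),post(0,.107),post(1,.107)):print(world(p,l).round(4))
def back(n,uv,z):
    s=S[n];d=s['R'].T@np.array([(uv[0]-s['cx'])/s['fx'],(uv[1]-s['cy'])/s['fy'],1]);c=-s['R'].T@s['t'];return c+d*(z-c[2])/d[2]
for k,uv,z in(('cup',(339,294),.054),('wt',(377,284),.034),('bottle',(311,188),.109),('beaker',(396,180),.035)):print(k,back('top',uv,z).round(3))
E
python3 fit.py
```

```text
[np.float64(3.784932485554491)]
[ 0.52242593 -0.02078701  0.04083558 -2.62600969] [   2.33970647 -150.45927194]
[[-1.2 -0.3]
 [ 0.2 -0.2]
 [ 0.4  0.1]
 [-1.6 -0.4]
 [-0.   0.5]
 [-0.5 -0.1]
 [ 0.5  0. ]
 [-0.4  0.7]
 [ 1.4 -0.3]
 [-0.9  0.4]
 [ 0.3  0.4]
 [-0.2  0.5]]
[0.5192 0.0591 0.143 ]
[0.4809 0.0354 0.143 ]
[ 0.5261 -0.1107  0.107 ]
[ 0.4768 -0.0863  0.107 ]
[ 0.4789 -0.139   0.107 ]
cup [0.384 0.068 0.054]
wt [ 0.406 -0.021  0.034]
bottle [0.62  0.13  0.109]
beaker [ 0.651 -0.07   0.035]
```

```bash
cat > lev.py <<'E'
from geo import *
from station import r
p=np.load('p.npy'); yaw=90+np.degrees(p[2]); O=[180,0,yaw]
P=world(p,post(0,.107)); x=P[0]; ys=P[1]+.034
zt=.098+.182
r.grab(5)
r.reach([x,ys,.40],O); r.servo_line([x,ys,zt],speed=.15)
s=r.sense(); print(s['clock'],s['tcp_pos'],s['contact_force'],s['opening'])
f0=s['contact_force']
E1=world(p,post(1,.107)); e=E1[:2]+[0,.016]
r.servo_line([e[0]-.002,e[1]+.006,zt],speed=.05)
for d in(0,-.004,-.007,-.010):
    r.servo_line([e[0]-.002,e[1]+d,zt],speed=.03); r.wait(.1)
    s=r.sense(); f=s['contact_force']-f0; print(d,s['clock'],s['tcp_pos'],f.round(2))
    if f[1]>8: break
import cv2;pickle.dump
for n in('top','side'):
    c=r.snapshot(n); cv2.imwrite(f'pics/lev_{n}.png',c['frame'][:,:,::-1])
E
python3 lev.py; python3 -c "
import cv2,numpy as np
a=cv2.imread('pics/lev_side.png')[170:335,220:420];cv2.imwrite('pics/lev_s.png',cv2.resize(a,None,fx=3.6,fy=3.6,interpolation=2))"
```

```text
4.9583 [ 0.47707028 -0.05231755  0.28117996] [ 0.00044888 -0.27761002 -0.02460827] 0.0002714633676887409
0 6.85 [ 0.47718243 -0.12200294  0.28008631] [3.22 9.41 0.41]
```

View pics/lev_s.png

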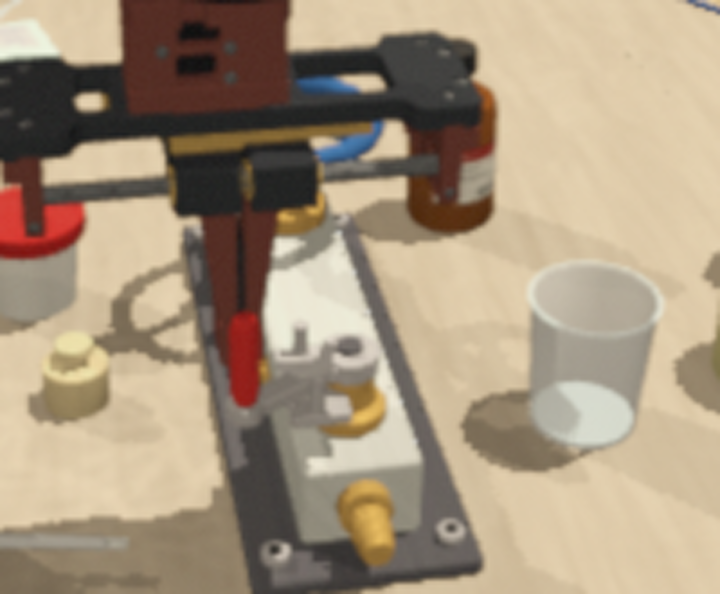

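The post has been pushed over to the stop: the force is 9 N, far above what the spring gives, and the arm is against the stop block in the crop near (300,370). I'll press briefly to confirm, back off slowly, then go to the handle.

```bash
cat > rel.py <<'E'
from geo import *
from station import r
import cv2
p=np.load('p.npy'); O=[180,0,90+np.degrees(p[2])]
P=world(p,post(0,.107)); x=P[0]; ys=P[1]+.036; t=r.sense()['tcp_pos']
r.servo_line([t[0],t[1]-.003,.28],speed=.03); r.wait(.15); print(r.sense()['contact_force'])
r.servo_line([x,ys,.28],speed=.05); r.wait(.4)
s=r.sense(); print(s['clock'],s['contact_force'])
r.servo_line([x,ys,.40],speed=.2)
H=world(p,handle(p[3],0))
r.let_go(); r.reach([H[0],H[1],.40],O)
c=r.snapshot('side'); cv2.imwrite('pics/h.png',cv2.resize(c['frame'][130:330,180:420,::-1],None,fx=3,fy=3,interpolation=2))
s=r.sense(); print(s['clock'],s['tcp_pos'],s['orientation'],s['joints'],s['opening'])
E
python3 rel.py
```

```text
[ 2.33114638 15.09982087  1.93523193]
9.3917 [-0.31977362 -0.14189509  0.55462474]
12.0 [0.48093191 0.0353563  0.39999814] [-1.79998008e+02  3.47290076e-02  9.23795967e+01] [ 1.73665622e-01 -1.30044465e+01  8.83954589e+01 -3.59420616e-02
  1.04609638e+02 -2.21499598e+00] 0.08720284444170828
```

View pics/h.png

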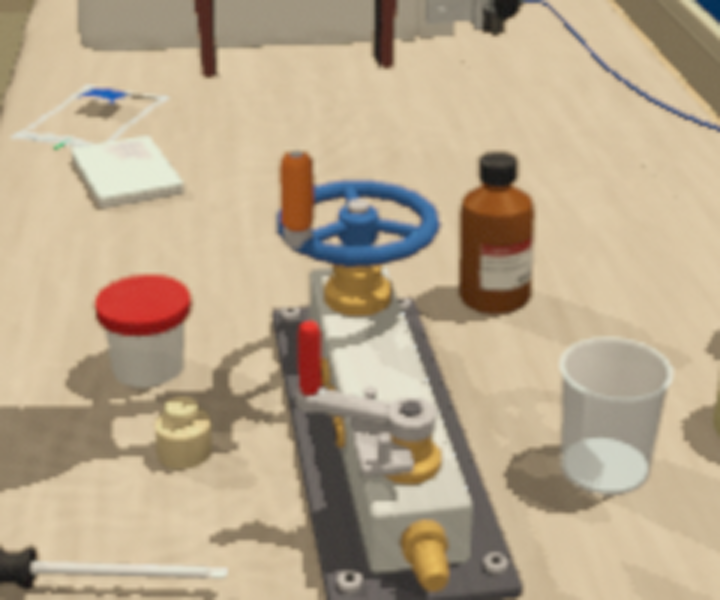

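The lever is back at rest (post at (308,345) in the crop), the wheel hasn't moved, and the fingers are above the handle. Next I grip it and start closing.

```bash
cat > wheel.py <<'E'
from geo import *
from station import r
p=np.load('p.npy'); Z=.146+.163
def go(q0,q1,speed=.06,step=np.radians(12),dr=0.,every=4):
    n=max(1,int(np.ceil(abs(q1-q0)/step)))
    for i,q in enumerate(np.linspace(q0,q1,n+1)[1:]):
        r.servo_line(list(world(p,handle(q,0))[:2])+[Z],speed=speed)
        if i%every==every-1 or i==n-1:
            s=r.sense(); f=s['contact_force']; a=q+p[2]
            fr=f[0]*np.cos(a)+f[1]*np.sin(a); ft=-f[0]*np.sin(a)+f[1]*np.cos(a)
            print(f"q{q:.3f} t{s['clock']:.2f} fr{fr:.1f} ft{ft:.1f} fz{f[2]:.1f} grip{s['gripper_force']:.1f} op{s['opening']:.4f}",(s['tcp_pos'][:2]-world(p,handle(q,0))[:2]).round(4))
E
python3 - <<'E'
from wheel import *
q0=p[3]+2*np.pi
t=world(p,handle(q0,0))
r.servo_line([t[0],t[1],Z],speed=.12); r.grab(30)
s=r.sense();print(s['clock'],s['opening'],s['gripper_force'],s['contact_force'])
go(q0,q0-.8,every=1)
E
```

```text
13.9667 0.019313782080744874 30.000335020304192 [-3.97572877 -1.60861375  1.21021074]
q3.457 t14.27 fr5.6 ft-1.3 fz2.5 grip30.0 op0.0194 [-0.0004  0.0001]
q3.257 t14.57 fr6.2 ft0.1 fz3.1 grip30.0 op0.0189 [-0.0005  0.0003]
q3.057 t14.87 fr6.6 ft-0.3 fz2.6 grip30.0 op0.0193 [-0.0004  0.0005]
q2.857 t15.17 fr5.6 ft-1.1 fz2.1 grip30.0 op0.0191 [-0.0003  0.0007]
```

Run:
```python
from wheel import *
import cv2
q=p[3]+2*np.pi-.8
go(q,.1,every=3)
go(.1,0,.03); go(0,-.06,.03); go(-.06,-.12,.03); r.wait(.2); go(-.12,-.12)
c=r.snapshot('side'); cv2.imwrite('pics/closed.png',cv2.resize(c['frame'][130:330,180:420,::-1],None,fx=3,fy=3,interpolation=2))
```

```text
q2.266 t16.07 fr4.5 ft-1.5 fz1.0 grip30.0 op0.0193 [0.     0.0007]
q1.676 t16.97 fr5.1 ft-1.5 fz-1.1 grip30.0 op0.0194 [0.0003 0.0002]
q1.085 t17.87 fr3.2 ft-2.6 fz-1.6 grip30.0 op0.0190 [ 0.0002 -0.0003]
q0.494 t18.77 fr-4.6 ft-2.3 fz0.4 grip30.0 op0.0195 [ 0.0001 -0.0008]
q0.100 t19.37 fr-6.2 ft-1.5 fz2.2 grip30.0 op0.0194 [-0.0003 -0.0004]
q0.000 t19.67 fr-4.6 ft0.3 fz2.4 grip30.0 op0.0192 [-0.0004  0.0002]
q-0.060 t19.92 fr-5.8 ft8.2 fz2.8 grip30.0 op0.0194 [-0.0005  0.0019]
q-0.120 t20.17 fr-6.0 ft15.3 fz0.4 grip30.0 op0.0192 [-0.0005  0.0036]
q-0.120 t20.62 fr-5.2 ft15.8 fz0.8 grip30.0 op0.0191 [-0.0005  0.0037]
```

View pics/closed.png

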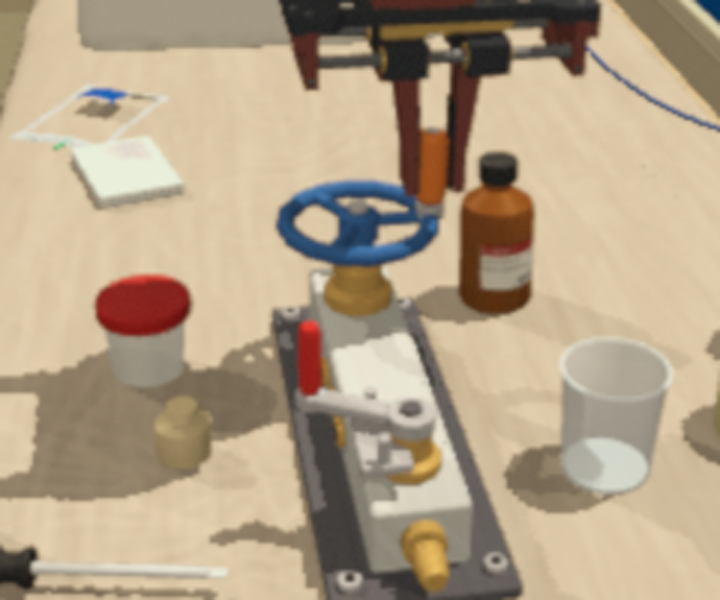

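The wheel is against its stop: the tangential force rose to 15 N at q≈0, and the handle sits at +x, at (433,170) in the crop. The lever and the loose items are in place. Now I back off two full turns.

Run:
```python
from wheel import *
import cv2
go(-.12,4*np.pi,every=8); r.wait(.5)
s=r.sense();print(s['clock'],s['tcp_pos'],s['gripper_force'],s['opening'],abs(s['joint_vel']).max())
c=r.snapshot('side'); cv2.imwrite('pics/end.png',cv2.resize(c['frame'][130:330,180:420,::-1],None,fx=3,fy=3,interpolation=2))
```

```text
q1.544 t23.13 fr-2.9 ft1.3 fz-0.8 grip30.0 op0.0191 [-0.0005  0.0003]
q3.208 t25.60 fr6.0 ft1.4 fz0.8 grip30.0 op0.0191 [-0.0003 -0.0008]
q4.871 t28.07 fr-1.4 ft2.1 fz-0.7 grip30.0 op0.0191 [0.0004 0.0005]
q6.535 t30.53 fr-5.4 ft1.1 fz0.8 grip30.0 op0.0194 [-0.0004  0.0002]
q8.199 t33.00 fr3.9 ft1.6 fz-0.6 grip30.0 op0.0196 [-0.0006  0.0002]
q9.863 t35.47 fr5.6 ft1.6 fz-0.4 grip30.0 op0.0191 [ 0.     -0.0006]
q11.527 t37.93 fr-5.6 ft2.2 fz-1.1 grip30.0 op0.0194 [0.0002 0.0007]
q12.566 t39.48 fr-5.5 ft2.3 fz1.2 grip30.0 op0.0190 [-0.0004  0.0001]
39.975 [0.56369313 0.0609422  0.30896127] 30.000158733164426 0.019289312558920645 0.06572100545451248
```

View pics/end.png

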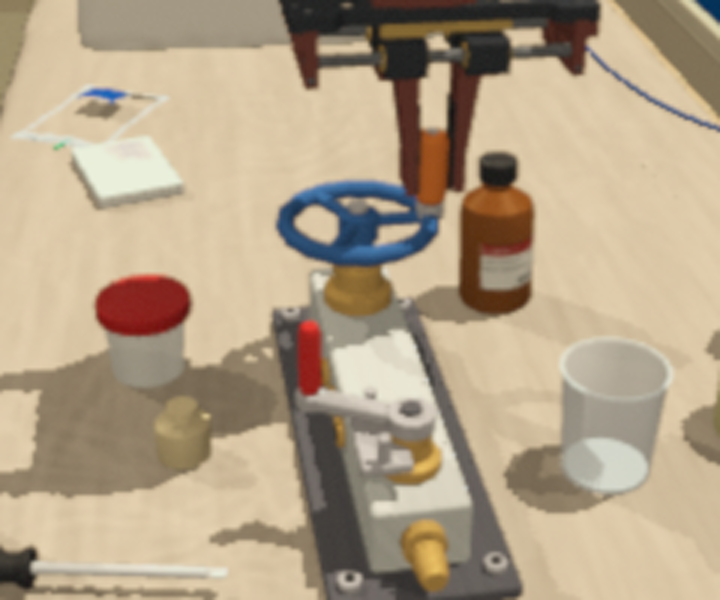

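The handle is gripped at the two-turn position, at (433,170) in the crop, with the lever at rest and the loose items where they stood.

```bash
python3 -c "
from station import r
print(r.hand_in())"
```

```text
the job is handed in; nothing more can be done
None
```

I handed the job in at about 40 s, with no verdict returned: the lever was swung to its stop and sprang back, and the valve was closed and backed off two turns. The crank handle is still gripped at 30 N, and the cup, weight, bottle and beaker look unmoved in the last picture.

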